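# Set the tilting work rest to its index and hold it

### The job

Clear the charcoal block off the flap of the tilting work rest and set it down flat on the scorched square soldering tile. Then swing the flap up by its handle bar until it lines up with the brass index arm on the side of the rest, without shifting that arm, and keep holding it still there so that a colleague can lock it: the flap falls shut if let go, so finish while holding it. Leave the other things on the bench where they are.

Things in the scene. Friction and masses are not known exactly. Their poses are not given: they have to be found in the camera images.
- tilt_rest: Tilting work rest fixed to the bench, on the left or the right: dark steel base 145 x 176 x 10 mm, hinged steel flap, and a 5 mm thick aluminium quadrant arc (radius 88 mm about the hinge, top 145 mm above the bench) at y = +74 mm. Origin on the bench surface; z up, x from the handle bar toward the hinge, y toward the quadrant. Hinge line: parallel to y at x = +65 mm, z = 50 mm.
- flap (a joint): Angle of the flap in rad: 0 = down and level (its start), grows as the handle-bar side swings up toward the hinge; stops at 1.3. The hinge is nearly frictionless and the flap weighs 0.35 kg, so it falls back to 0 unless held.
- flap_bar (a point): Middle of the flap's handle bar: a level round steel bar, 10 mm thick, parallel to the hinge line and 150 mm from it, 80 mm free length, with a 40 mm open gap to the flap plate (105 x 120 x 8 mm; its middle plane holds the hinge line and the bar). Starts 50 mm above the bench, nothing below it.
- index (a joint): Angle of the brass index arm in rad, measured just as flap about the same hinge line: when the two are equal the flap lines up with the index. 0.45 to 0.90 at the start; clamped tightly; must not be shifted.
- index_tip (a point): Pointed tip of the brass index arm, a slim flat bar just outside the quadrant, 124 mm long from the hinge line, 4 mm thick, at y = +80 mm in the rest's frame. Axes like those of flap_hinge, but turned with the index arm.
- charcoal_block: Black charcoal soldering block with two thin binding wires, 50 x 75 x 25 mm (x, y, z), 0.08 to 0.17 kg, lying on the flap, whose upper face is 54 mm above the bench. Origin at the centre of its underside.
- burnt_tile: Scorched brown square soldering tile, 151 x 166 mm, 13 mm thick, fixed flat on the bench. Origin at the centre of its underside.
- steel_dish: Open steel dish, 100 mm across, 51 mm high, loose; bystander. Origin at the centre of its underside.
- tape_roll: White roll of tape, 75 mm across, 25 mm high, lying flat, loose; bystander. Origin at the centre of its underside.
- ring_clamp: Wooden ring clamp, 126 mm long, 26 mm wide, 18 mm high, lying on the bench, loose; bystander. Origin at the centre of its underside.
- flap_hinge (a point): Point on the hinge line, in the middle of the flap's width; it does not move as the flap swings. Axes as the flap's: x in the flap's plane, pointing from the bar to the hinge; y along the hinge line; z square to the flap's face.

How it is judged:
On the way:
1. the charcoal block has been set down flat on the scorched tile and let go, the flap still being down (x of charcoal_block in the frame of burnt_tile between -0.07 and 0.07 m and y of charcoal_block in the frame of burnt_tile between -0.078 and 0.078 m and height (world z) of charcoal_block below 0.018 m and angle between charcoal_block's own z axis and vertical below 0.08 rad and contact force between charcoal_block and burnt_tile above 0.2 N and contact force between charcoal_block and the arm below 0.1 N and contact force between charcoal_block and the fingers below 0.1 N and linear speed of charcoal_block below 0.02 m/s and value of joint flap below 0.1 rad), for 0.2 s.
At the end, for the whole second after the job is handed in: The robot holds the flap still (slower than 0.05 rad/s, touching it with more than 0.5 N) within 0.06 rad of the index arm; the index tip has not shifted by 4 mm; the charcoal block lies flat on the scorched tile (centre over the tile, its underside within 5 mm of the tile's top) at rest (angle between the x axis of flap_hinge and the x axis of index_tip, either way round below 0.06 rad and velocity of joint flap between -0.05 and 0.05 rad/s and (contact force between tilt_rest and the fingers above 0.5 N or contact force between tilt_rest and the arm above 0.5 N) and distance of index_tip from where it was at the start of the episode below 0.004 m and x of charcoal_block in the frame of burnt_tile between -0.07 and 0.07 m and y of charcoal_block in the frame of burnt_tile between -0.078 and 0.078 m and height (world z) of charcoal_block below 0.018 m and angle between charcoal_block's own z axis and vertical below 0.08 rad and contact force between charcoal_block and burnt_tile above 0.2 N and linear speed of charcoal_block below 0.02 m/s); the arm keeps its last pose, push and grip.
It fails at once if the brass index arm is shifted (distance of index_tip from where it was at the start of the episode above 0.006 m).
It fails at once if the steel dish is disturbed (distance of steel_dish from where it was at the start of the episode above 0.025 m).
It fails at once if the tape roll is disturbed (distance of tape_roll from where it was at the start of the episode above 0.025 m).
It fails at once if the ring clamp is disturbed (distance of ring_clamp from where it was at the start of the episode above 0.025 m).
It fails at once if another thing is pushed against the rest or props its flap (contact force between tilt_rest and steel_dish above 0.2 N or contact force between tilt_rest and tape_roll above 0.2 N or contact force between tilt_rest and ring_clamp above 0.2 N).
It also fails if it takes over 58 s, if anything falls off the work surface, if the arm or the gripper's body presses on something with over 40 N, if the wrist force passes 120 N, or if a joint passes its speed limit or range.

### The arm

A 6-joint arm with a two-finger parallel gripper is mounted at the origin on a cart in front of the work surface, level with it; the furniture and walls round the work are solid. World frame = base frame: x ahead of the robot, y to its left, z up, the work surface at z = 0. Lengths are in m, angles in rad, forces in N, time in s.
With the tool pointing down it reaches from about 0.35 to 0.85 m from the base axis. Payload 8.1 kg.
Tool frame: the origin (TCP) lies midway between the tips of the shut fingers; the grasp point (between the pads) lies 19 mm behind it; z points along the fingers, y is the direction in which the jaws open and shut (so a half turn about z gives the same grasp; the last joint's range is limited). The gripper opens to 93 mm and grips with 3 to 60 N. Pads are 15 mm wide; open, the fingers measure 128 mm over their backs; the gripper's body (75 mm by 188 mm) begins 65 mm behind the grasp point.
Start: joints at [1.227, 0.13, 1.488, -0, 1.523, -0.085], TCP at [0.154, 0.58, 0.219] pointing down, gripper open.
Joint ranges: [-2.96, 2.96], [-0.89, 2.26], [0.02, 2.5], [-1.34, 4.48], [0, 2.73], [-2.66, 2.66]. Speed limits (rad/s): [2.39, 2.39, 2.79, 3.14, 3.14, 3.14].

### API

Orientations are given as a rotation vector (axis times angle).
In Python, from plant import robot gives the robot as it stands. The module is installed in compiled form; this text tells all that it offers.
- The arm moves only by the shell command python3 -m pendant 'ROWS' [FORCE]. ROWS is JSON, a list of rows, each an object with "translation": the shift along the tool's x, y, z in mm, a list of three; "twist": the turn, a rotation vector about the tool's x, y, z in rad, a list of three; "grip": the opening, from -1 (shut) to 1 (fully open). A call has exactly 10 rows; each row shifts and turns the pose as measured when the row begins, along the tool's axes as they then stand; what a row does not reach is not made up. A row lasts 1/10 s, in which the tool goes at most 50 mm and 8.59 degrees, less where a joint would pass 70% of its speed; a pose out of reach is approached as far as the arm can. A call is refused whole if a number of a shift passes 50 or a number of a turn 0.15, either way. A call with a gripper value outside its range is refused whole. The fingers move at their own pace and stop on an object; FORCE is the grip in N (left out, the last holds). Time passes only in rows, so rows that do not move let the fingers close, or fill a call up. It gives the time, the measured TCP pose, the force and the opening at its end, in the units of the state.
- robot.read_state(): the state, without advancing time (a new reading comes with each control period).
- robot.read_camera(name): name is "side" or "top" or "wrist"; returns (picture, depth): 400x640x3 uint8, red, green, blue; 400x640 float32, m along the optical axis (not along the pixel's ray), 0 where there is no reading.
- robot.camera_info(name): a dict with "vertical_fov" (degrees; the focal length in pixels is half the picture's height over the tangent of half this angle, whatever the lens; pixels are square), "cx", "cy" (the principal point, pixels), "cam_to_world" (4x4, takes a point from camera to world coordinates). Camera axes: x right, y up, looking along -z (the intrinsics and any distortion apply to the point x, -y, -z); pixel columns grow to the right and rows downward; lengths in m; the calibration is good to about 2 mm. A picture is of the moment at which its call begins: read the wrist's pose just before it. camera_info takes no time and is no camera call; for the wrist camera it gives the pose at the moment of the call.
- robot.close_job(): hands the job in, once; it reports no verdict.
The state is a dict: "t": time; "q": joint angles; "dq": joint speeds; "joint_torque": joint torques, N m; "tool_pos": TCP position; "orientation": TCP orientation; "force": force on the tool from outside, world axes, zero at the start; "wrist_torque": the same for the moment, N m; "opening": finger opening in m.
Only numpy, scipy, OpenCV 4.12 (cv2) and the standard library are available. Lean on these libraries where they do the work, as an engineer would, in place of code of your own. Each camera call takes 0.05 s, during which the arm holds its last target. There are 200 camera calls.

## Working session

There is one attempt and no reset: what is moved stays moved. The work goes in short steps, Python scripts to look and compute and a shell command to move; the robot and the scene stay as the last step left them, time stands still between calls to the robot, and variables do not carry over. Pictures are saved under pics/ and viewed, about 8 in all and at most 12, crops included, and the job is handed in when it is done.

```bash
mkdir -p pics; cat > h.py <<'E'
import numpy as np, cv2
from plant import robot
from scipy.spatial.transform import Rotation as R
def snap(n,f):
    im,d=robot.read_camera(n); i=robot.camera_info(n)
    cv2.imwrite(f'pics/{f}.png',im[:,:,::-1]); np.savez(f'pics/{f}.npz',im=im,d=d,T=i['cam_to_world'],k=[i['vertical_fov'],i['cx'],i['cy']])
    return im,d,i
def cloud(f):
    z=np.load(f'pics/{f}.npz'); d=z['d']; v,cx,cy=z['k']; F=200/np.tan(np.radians(v)/2)
    r,c=np.mgrid[:400,:640]
    P=np.stack([(c-cx)/F*d,-(r-cy)/F*d,-d],-1)
    return P@z['T'][:3,:3].T+z['T'][:3,3], z['im'], d
E
python3 - <<'E'
from h import *
for n in('top','side'):
    i=snap(n,n+'0')[2]; print({k:(np.round(v,3).tolist()) if not isinstance(v,str) else v for k,v in i.items()})
s=robot.read_state(); print({k:np.round(v,3).tolist() for k,v in s.items()})
E
```

```text
{'vertical_fov': 54.313, 'cx': 313.801, 'cy': 195.414, 'cam_to_world': [[0.019, 0.981, -0.191, 0.376], [-1.0, 0.018, -0.007, -0.078], [-0.004, 0.191, 0.982, 1.275], [0.0, 0.0, 0.0, 1.0]]}
{'vertical_fov': 55.57, 'cx': 317.59, 'cy': 201.21, 'cam_to_world': [[-0.999, -0.04, 0.02, 0.613], [0.04, -0.62, 0.784, 0.872], [-0.019, 0.784, 0.621, 0.821], [0.0, 0.0, 0.0, 1.0]]}
{'t': 0.1, 'q': [1.227, 0.131, 1.489, -0.0, 1.523, -0.085], 'dq': [0.0, -0.002, -0.003, -0.001, 0.0, 0.002], 'joint_torque': [0.001, -56.133, -49.31, 0.077, 0.029, -0.0], 'tool_pos': [0.153, 0.58, 0.218], 'orientation': [-0.405, -3.115, 0.003], 'force': [-0.502, -0.414, -0.047], 'wrist_torque': [-0.03, -0.046, -0.02], 'opening': 0.093}
```

View pics/top0.png

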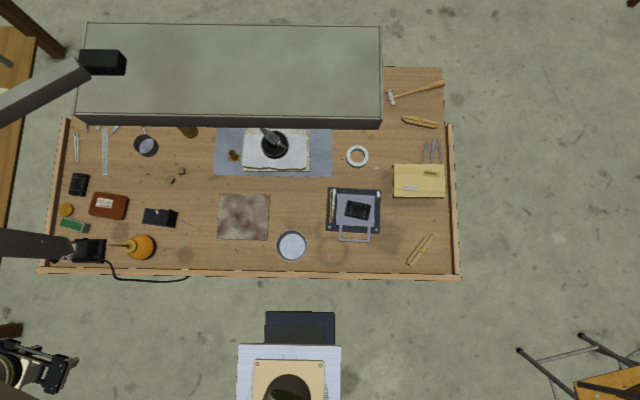

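View pics/side0.png

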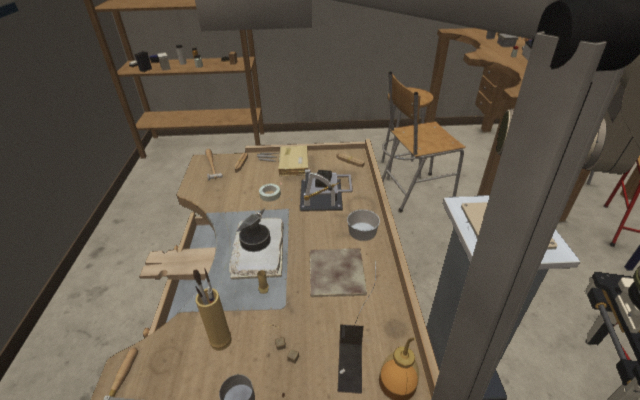

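The top view shows the rest at about (353,212), the charcoal on its flap at (357,211), the bar toward the robot at (353,240) and the tile at (243,216). The dish is at (291,245), the tape at (357,156) and the clamp at (420,250). Next I'll measure these.

```bash
python3 - <<'E'
from h import *
P,im,d=cloud('top0')
cv2.imwrite('pics/c1.png',cv2.resize(im[175:260,300:400,::-1],None,fx=7,fy=7,interpolation=cv2.INTER_CUBIC))
for n,(c,r) in dict(tileTL=(220,195),tileTR=(268,195),tileBL=(220,238),tileBR=(267,238),tile=(243,216),char=(357,211),bar=(353,240),dish=(291,245),tape=(347,156),clampA=(410,262),clampB=(430,238),hood=(200,105),hoodtop=(200,50),baseTL=(331,190),baseTR=(380,191),baseBL=(329,230),baseBR=(379,231)).items(): print(n,np.round(P[r,c],3))
m=(P[...,2]>0.06)&(P[...,2]<0.2)
r,c=np.where(m[175:260,310:400]); r+=175;c+=310
Q=P[r,c]; print(Q.min(0),Q.max(0))
# tall (quadrant) and block top
q=Q[Q[:,2]>0.095]; print('quad',len(q),q.mean(0),q.min(0),q.max(0))
b=m&(P[...,2]<0.09)&(im.sum(-1)<130); b[:175]=0;b[260:]=0;b[:,:340]=0;b[:,375:]=0
print(b.sum(),P[b].mean(0),cv2.minAreaRect(P[b][:,:2].astype(np.float32)))
E
```

```text
tileTL [0.617 0.241 0.013]
tileTR [0.62  0.083 0.014]
tileBL [0.476 0.233 0.008]
tileBR [0.48  0.082 0.   ]
tile [0.549 0.161 0.014]
char [ 0.561 -0.203  0.083]
bar [ 0.474 -0.194  0.053]
dish [ 0.459  0.003 -0.001]
tape [ 0.756 -0.177  0.021]
clampA [ 0.411 -0.379  0.014]
clampB [ 0.488 -0.445  0.016]
hood [0.62  0.101 0.723]
hoodtop [0.71  0.107 0.725]
baseTL [ 0.63  -0.123  0.064]
baseTR [ 0.643 -0.289 -0.   ]
baseBL [ 0.508 -0.12   0.013]
baseBR [ 0.509 -0.283  0.002]
[ 0.470105   -0.27234499  0.06000361] [ 0.63412616 -0.11007196  0.14573864]
quad 80 [ 0.56411221 -0.12218575  0.11631922] [ 0.51901963 -0.12908737  0.09516637] [ 0.62018611 -0.11007196  0.14573864]
323 [ 0.56532444 -0.20446256  0.07842679] ((0.5655725002288818, -0.20484355092048645), (0.07114222645759583, 0.04665757715702057), 78.39781951904297)
```

View pics/c1.png

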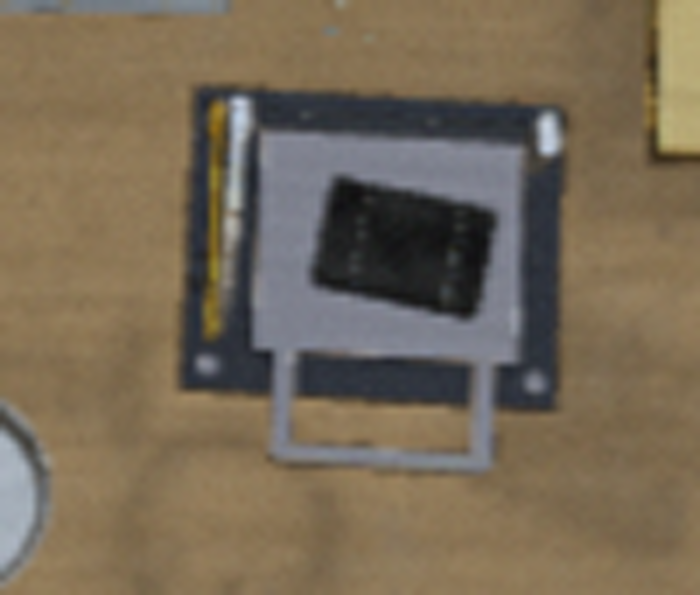

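```bash
cat >> h.py <<'E'
def ray(f,c,r,z0):
    z=np.load(f'pics/{f}.npz'); v,cx,cy=z['k']; F=200/np.tan(np.radians(v)/2)
    D=z['T'][:3,:3]@np.array([(c-cx)/F,-(r-cy)/F,-1]); o=z['T'][:3,3]
    return o+D*(z0-o[2])/D[2]
E
python3 - <<'E'
from h import *
def g(n,x,y,z): p=ray('top0',300+x/7-.5+.07,175+y/7-.5+.07,z); print(n,np.round(p,4)); return p
B=[g('base',*a,.01) for a in((195,88),(565,105),(557,409),(182,390))]
c=sum(B)/4; ex=(B[0]+B[1]-B[2]-B[3])/2; print('ctr',c,'yaw',np.arctan2(ex[1],ex[0]),np.linalg.norm(ex))
K=[g('blk',*a,.079) for a in((338,178),(497,212),(475,318),(313,283))]
c=sum(K)/4; ex=(K[0]+K[1]-K[2]-K[3])/2; print('ctr',c,'yaw',np.arctan2(ex[1],ex[0]),np.linalg.norm(ex),np.linalg.norm(K[0]-K[1]))
g('barL',283,455,.055);g('barR',482,463,.055)
g('tip',212,335,.1);g('hingeend',217,100,.05)
for n,c,r in(('tl',219,194),('tr',269,194),('br',269,239),('bl',218,239)): print(n,ray('top0',c,r,.013).round(3))
P,im,d=cloud('top0')
for r in range(100,132,3): print(r,P[r,150].round(3),P[r,350].round(3))
for f in('top0','side0'):
    P,im,d=cloud(f); I=im.astype(int)
    m=(abs(P[...,0]-.57)<.09)&(P[...,1]>-.15)&(P[...,1]<-.09)&(P[...,2]>.03)&(P[...,2]<.16)&(I[...,0]-I[...,2]>60)
    print(f,m.sum()); print(P[m][::max(1,m.sum()//12)].round(3))
P,im,d=cloud('side0'); print('sidehood',P[10,200].round(3),P[20,300].round(3),P[10,400].round(3))
cv2.imwrite('pics/c2.png',cv2.resize(im[160:225,280:370,::-1],None,fx=8,fy=8,interpolation=cv2.INTER_CUBIC))
E
```

```text
base [ 0.6509 -0.1129  0.01  ]
base [ 0.6459 -0.2881  0.01  ]
base [ 0.5018 -0.2825  0.01  ]
base [ 0.5074 -0.1087  0.01  ]
ctr [ 0.57650345 -0.19804784  0.01      ] yaw -0.034539887888888836 0.1438467196589428
blk [ 0.5961 -0.1752  0.079 ]
blk [ 0.582  -0.2458  0.079 ]
blk [ 0.5344 -0.2357  0.079 ]
blk [ 0.5487 -0.1643  0.079 ]
ctr [ 0.56530824 -0.20523959  0.079     ] yaw -0.21814522551855178 0.04863584253007896 0.072011489980153
barL [ 0.4746 -0.1529  0.055 ]
barR [ 0.4727 -0.2415  0.055 ]
tip [ 0.5222 -0.1191  0.1   ]
hingeend [ 0.6368 -0.122   0.05  ]
tl [0.621 0.245 0.013]
tr [0.624 0.08  0.013]
br [0.476 0.074 0.013]
bl [0.472 0.239 0.013]
100 [0.626 0.177 0.724] [ 0.631 -0.126  0.724]
103 [0.621 0.176 0.725] [ 0.626 -0.126  0.725]
106 [0.616 0.176 0.725] [ 0.622 -0.126  0.723]
109 [0.611 0.176 0.725] [ 0.616 -0.126  0.725]
112 [0.607 0.175 0.724] [ 0.612 -0.126  0.723]
115 [0.602 0.175 0.724] [ 0.608 -0.126  0.723]
118 [0.602 0.18  0.713] [ 0.602 -0.126  0.725]
121 [0.601 0.184 0.701] [ 0.601 -0.126  0.715]
124 [0.601 0.189 0.69 ] [ 0.601 -0.127  0.703]
127 [0.854 0.502 0.001] [ 0.601 -0.129  0.69 ]
130 [0.843 0.5   0.003] [ 0.855 -0.188  0.002]
top0 40
[[ 0.631 -0.12   0.06 ]
 [ 0.627 -0.123  0.064]
 [ 0.621 -0.12   0.06 ]
 [ 0.618 -0.123  0.058]
 [ 0.599 -0.12   0.073]
 [ 0.59  -0.12   0.073]
 [ 0.578 -0.119  0.086]
 [ 0.569 -0.12   0.083]
 [ 0.559 -0.12   0.087]
 [ 0.548 -0.119  0.1  ]
 [ 0.539 -0.119  0.1  ]
 [ 0.532 -0.116  0.104]
 [ 0.529 -0.119  0.104]
 [ 0.522 -0.119  0.11 ]]
side0 13
[[ 0.556 -0.12   0.092]
 [ 0.563 -0.114  0.093]
 [ 0.56  -0.118  0.09 ]
 [ 0.569 -0.121  0.084]
 [ 0.592 -0.121  0.074]
 [ 0.589 -0.117  0.076]
 [ 0.599 -0.121  0.07 ]
 [ 0.596 -0.119  0.071]
 [ 0.606 -0.116  0.069]
 [ 0.629 -0.118  0.061]
 [ 0.626 -0.12   0.059]
 [ 0.622 -0.121  0.059]
 [ 0.619 -0.12   0.059]]
sidehood [0.753 0.293 0.706] [0.617 0.295 0.69 ] [0.524 0.498 0.741]
```

View pics/c2.png

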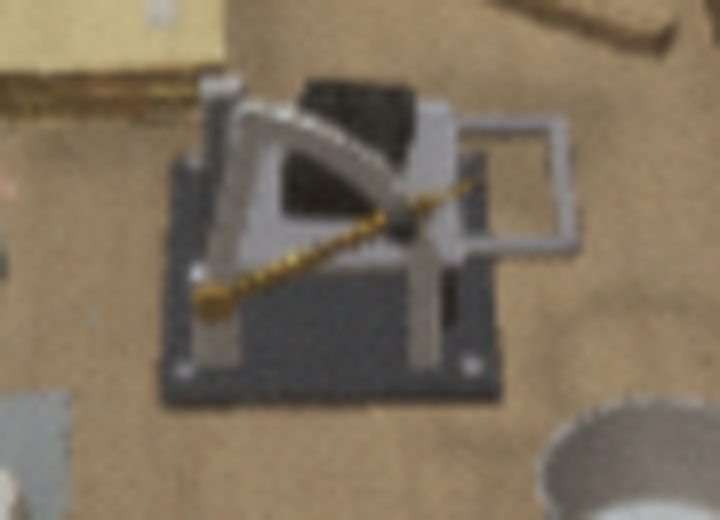

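```bash
cat >> h.py <<'E'
def rayp(f,c,r,n,p):
    z=np.load(f'pics/{f}.npz'); v,cx,cy=z['k']; F=200/np.tan(np.radians(v)/2)
    D=z['T'][:3,:3]@np.array([(c-cx)/F,-(r-cy)/F,-1]); o=z['T'][:3,3]
    return o+D*((p-o)@n)/(D@n)
E
python3 - <<'E'
from h import *
yaw=-.031; n=np.array([-np.sin(yaw),np.cos(yaw),0]); ex=np.array([np.cos(yaw),np.sin(yaw),0])
bar=np.array([.4737,-.197,.05]); H=bar+.15*ex; print('hinge',H)
p0=H+n*.08
L=[]
for x,y in((212,300),(250,282),(300,258),(350,235),(390,220),(430,203),(470,187)):
    p=rayp('side0',280+x/8-.45,160+y/8-.45,n,p0); u=-(p-H)@ex; L.append((u,p[2])); print(np.round(p,4),'u',round(u,4),'ang',np.arctan2(p[2]-.05,u))
L=np.array(L); print('slope ang',np.arctan(np.polyfit(L[:,0],L[:,1],1)[0]))
E
```

```text
hinge [ 0.62362793 -0.20164926  0.05      ]
[ 0.6256 -0.1217  0.0536] u 0.0005 ang 1.4220571183300545
[ 0.6096 -0.1212  0.0625] u 0.0165 ang 0.648760692070094
[ 0.5888 -0.1205  0.0743] u 0.0373 ang 0.5775519685736706
[ 0.5683 -0.1199  0.0855] u 0.0579 ang 0.5498889038405945
[ 0.552  -0.1194  0.0926] u 0.0742 ang 0.5214992519949171
[ 0.5358 -0.1189  0.1007] u 0.0903 ang 0.5113957132010954
[ 0.5198 -0.1184  0.1082] u 0.1063 ang 0.5007440643261684
slope ang 0.476263181274352
```

```bash
cat >> h.py <<'E'
def go(p,yaw=None,Rt=None):
    """yaw: world heading of jaw (tool y), tool down"""
    s=robot.read_state(); R0=R.from_rotvec(s['orientation']); M=R0.as_matrix()
    if Rt is None:
        if yaw is None: Rt=R0
        else:
            c=[]
            for a in(yaw,yaw+np.pi):
                y=np.array([np.cos(a),np.sin(a),0]); z=np.array([0,0,-1.]); c.append(R.from_matrix(np.stack([np.cross(y,z),y,z],1)))
            c.sort(key=lambda r:(R0.inv()*r).magnitude()); Rt=c[0]
    print('t',round(s['t'],2),'pos',np.round(s['tool_pos'],4),'q',np.round(s['q'],2),'F',np.round(s['force'],1),'open',round(s['opening'],4))
    print('axes xyz',M.T.round(3).tolist())
    print('shift mm (tool)',np.round(1000*M.T@(np.array(p)-s['tool_pos']),1),'twist',np.round((R0.inv()*Rt).as_rotvec(),3))
E
python3 -c "
from h import *
go([.565,-.205,.2],yaw=-.218)"
```

```text
t 0.1 pos [0.1534 0.5796 0.2177] q [ 1.23  0.13  1.49 -0.    1.52 -0.09] F [-0.5 -0.4 -0. ] open 0.093
axes xyz [[-0.967, 0.256, 0.0], [0.256, 0.967, -0.002], [-0.001, -0.002, -1.0]]
shift mm (tool) [-598.7 -653.1   18.7] twist [-1.00e-03  1.00e-03  1.53e+00]
```

```bash
python3 -m pendant '[{"translation":[-50,-2,0],"twist":[0,0,0.083],"grip":1},{"translation":[-50,-2,0],"twist":[0,0,0.083],"grip":1},{"translation":[-50,-2,0],"twist":[0,0,0.083],"grip":1},{"translation":[-50,-2,0],"twist":[0,0,0.083],"grip":1},{"translation":[-50,-2,0],"twist":[0,0,0.083],"grip":1},{"translation":[-50,-2,0],"twist":[0,0,0.083],"grip":1},{"translation":[-50,-2,0],"twist":[0,0,0.083],"grip":1},{"translation":[-50,-2,0],"twist":[0,0,0.083],"grip":1},{"translation":[-50,-2,0],"twist":[0,0,0.083],"grip":1},{"translation":[-50,-2,0],"twist":[0,0,0.083],"grip":1}]'; python3 -c "
from h import *
go([.565,-.205,.2],yaw=-.218)"
```

```text
t: 1.1
tool_pos: [0.5286, 0.2756, 0.2112]
orientation: [-1.651, -2.668, 0.014]
force: [1.2, 1.2, -0.0]
opening: 0.0931
t 1.1 pos [0.5286 0.2756 0.2112] q [ 0.4   0.13  1.5  -0.    1.52 -0.07] F [ 1.2  1.2 -0. ] open 0.0931
axes xyz [[-0.446, 0.895, -0.002], [0.895, 0.446, -0.01], [-0.008, -0.006, -1.0]]
shift mm (tool) [-446.3 -181.9   13.7] twist [-0.009  0.005  0.681]
```

```bash
python3 -m pendant '[{"translation":[-50,-1,0],"twist":[0,0,0.07],"grip":1},{"translation":[-50,-1,0],"twist":[0,0,0.07],"grip":1},{"translation":[-50,-1,0],"twist":[0,0,0.07],"grip":1},{"translation":[-50,-1,0],"twist":[0,0,0.07],"grip":1},{"translation":[-50,-1,0],"twist":[0,0,0.07],"grip":1},{"translation":[-50,-1,0],"twist":[0,0,0.07],"grip":1},{"translation":[-50,-1,0],"twist":[0,0,0.07],"grip":1},{"translation":[-50,-1,0],"twist":[0,0,0.07],"grip":1},{"translation":[-45,-1,0],"twist":[0,0,0.07],"grip":1},{"translation":[0,0,0],"twist":[0,0,0],"grip":1}]'; python3 -c "
from h import *
snap('wrist','w1'); snap('side','side1')
P,im,d=cloud('w1')
m=(P[...,2]>.07)&(P[...,2]<.087)&(im.sum(-1)<150)&(abs(P[...,0]-.565)<.06)&(abs(P[...,1]+.205)<.06)
q=P[m]; print(m.sum(),q.mean(0).round(4)); 
if m.sum(): print(cv2.minAreaRect(q[:,:2].astype(np.float32)))
go([.565,-.205,.15],yaw=-.218)"
```

```text
t: 2.1
tool_pos: [0.5914, -0.1646, 0.2071]
orientation: [-2.431, -1.981, 0.027]
force: [-0.5, 0.1, -0.5]
opening: 0.0928
1209 [ 0.5728 -0.2011  0.0758]
((0.5674863457679749, -0.20144638419151306), (0.07339093834161758, 0.04767122492194176), 79.17324829101562)
t 2.2 pos [ 0.5922 -0.16    0.207 ] q [-0.34  0.19  1.45 -0.01  1.52 -0.14] F [-0.8  0.7  0.3] open 0.093
axes xyz [[0.196, 0.981, -0.008], [0.98, -0.196, -0.015], [-0.016, -0.004, -1.0]]
shift mm (tool) [-49.  -17.   57.7] twist [-0.015  0.008  0.021]
```

View pics/w1.png

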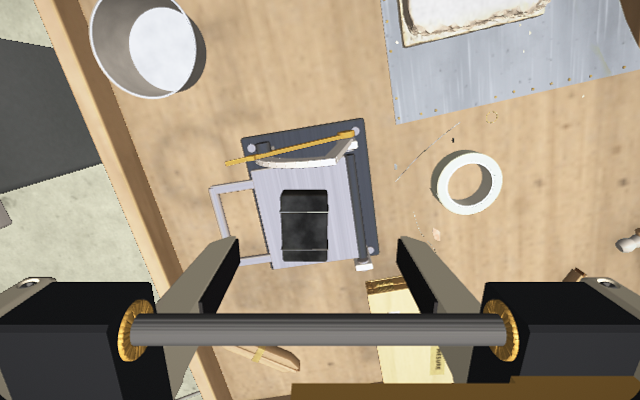

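```bash
python3 -m pendant '[{"translation":[-24,-9,0],"twist":[-0.015,0.008,0.01],"grip":1},{"translation":[-23,-8,0],"twist":[0,0,0],"grip":1},{"translation":[0,0,0],"twist":[0,0,0],"grip":1},{"translation":[0,0,35],"twist":[0,0,0],"grip":1},{"translation":[0,0,35],"twist":[0,0,0],"grip":1},{"translation":[0,0,25],"twist":[0,0,0],"grip":1},{"translation":[0,0,0],"twist":[0,0,0],"grip":1},{"translation":[0,0,0],"twist":[0,0,0],"grip":1},{"translation":[0,0,0],"twist":[0,0,0],"grip":1},{"translation":[0,0,0],"twist":[0,0,0],"grip":1}]' 20; python3 -c "
from h import *
go([.5665,-.203,.058],yaw=-.205)"
```

```text
t: 3.2
tool_pos: [0.5728, -0.187, 0.1135]
orientation: [2.417, 2.005, 0.013]
force: [-0.6, 0.3, 0.5]
opening: 0.0928
t 3.2 pos [ 0.5728 -0.187   0.1135] q [-0.4   0.2   1.6   0.01  1.33 -0.22] F [-0.6  0.3  0.5] open 0.0928
axes xyz [[0.185, 0.983, 0.005], [0.983, -0.185, 0.006], [0.007, 0.004, -1.0]]
shift mm (tool) [-17.2  -3.6  55.4] twist [ 0.006 -0.005  0.019]
```

```bash
python3 -m pendant '[{"translation":[-12,-2.5,0],"twist":[0,0,0.02],"grip":1},{"translation":[-6,-2,0],"twist":[0,0,0],"grip":1},{"translation":[-2,0,0],"twist":[0,0,0],"grip":1},{"translation":[0,0,20],"twist":[0,0,0],"grip":1},{"translation":[0,0,10],"twist":[0,0,0],"grip":1},{"translation":[0,0,0],"twist":[0,0,0],"grip":1},{"translation":[0,0,0],"twist":[0,0,0],"grip":1},{"translation":[0,0,0],"twist":[0,0,0],"grip":1},{"translation":[0,0,0],"twist":[0,0,0],"grip":1},{"translation":[0,0,0],"twist":[0,0,0],"grip":1}]' 20; python3 -c "
from h import *
go([.5665,-.203,.058],yaw=-.205)"
```

```text
t: 4.2
tool_pos: [0.5674, -0.2109, 0.0899]
orientation: [2.434, 1.97, 0.019]
force: [0.1, 0.1, -0.6]
opening: 0.093
t 4.2 pos [ 0.5674 -0.2109  0.0899] q [-0.44  0.22  1.62  0.01  1.28 -0.24] F [ 0.1  0.1 -0.6] open 0.093
axes xyz [[0.208, 0.978, 0.003], [0.978, -0.208, 0.016], [0.016, -0.0, -1.0]]
shift mm (tool) [ 7.4 -3.1 31.9] twist [ 0.016 -0.003 -0.005]
```

Close. Next: a small lateral correction, then descend and close.

```bash
python3 -m pendant '[{"translation":[5,-2,10],"twist":[0.015,0,0],"grip":1},{"translation":[0,0,10],"twist":[0,0,0],"grip":1},{"translation":[0,0,8],"twist":[0,0,0],"grip":1},{"translation":[0,0,4],"twist":[0,0,0],"grip":1},{"translation":[0,0,2],"twist":[0,0,0],"grip":1},{"translation":[0,0,0],"twist":[0,0,0],"grip":1},{"translation":[0,0,0],"twist":[0,0,0],"grip":1},{"translation":[0,0,0],"twist":[0,0,0],"grip":1},{"translation":[0,0,0],"twist":[0,0,0],"grip":1},{"translation":[0,0,0],"twist":[0,0,0],"grip":1}]' 20; python3 -c "
from h import *
go([.5665,-.203,.058],yaw=-.205)"
```

```text
t: 5.2
tool_pos: [0.5672, -0.2048, 0.0543]
orientation: [-2.44, -1.976, -0.004]
force: [-0.8, 0.5, 2.3]
opening: 0.0925
t 5.2 pos [ 0.5672 -0.2048  0.0543] q [-0.43  0.27  1.64  0.    1.23 -0.23] F [-0.8  0.5  2.3] open 0.0925
axes xyz [[0.208, 0.978, 0.003], [0.978, -0.208, 0.0], [0.001, 0.003, -1.0]]
shift mm (tool) [ 1.7 -1.  -3.7] twist [ 0.    -0.003 -0.004]
```

```bash
python3 -m pendant '[{"translation":[0,0,-4],"twist":[0,0,0],"grip":1},{"translation":[0,0,0],"twist":[0,0,0],"grip":0.2},{"translation":[0,0,0],"twist":[0,0,0],"grip":-0.5},{"translation":[0,0,0],"twist":[0,0,0],"grip":-1},{"translation":[0,0,0],"twist":[0,0,0],"grip":-1},{"translation":[0,0,0],"twist":[0,0,0],"grip":-1},{"translation":[0,0,0],"twist":[0,0,0],"grip":-1},{"translation":[0,0,0],"twist":[0,0,0],"grip":-1},{"translation":[0,0,0],"twist":[0,0,0],"grip":-1},{"translation":[0,0,0],"twist":[0,0,0],"grip":-1}]' 20; python3 -c "
from h import *
go([.548,.16,.2],yaw=0)"
```

```text
t: 6.2
tool_pos: [0.5669, -0.2049, 0.058]
orientation: [-2.44, -1.976, -0.003]
force: [0.2, -0.3, 0.2]
opening: 0.0474
t 6.2 pos [ 0.5669 -0.2049  0.058 ] q [-0.43  0.27  1.63  0.    1.24 -0.23] F [ 0.2 -0.3  0.2] open 0.0474
axes xyz [[0.208, 0.978, 0.003], [0.978, -0.208, -0.0], [0.0, 0.003, -1.0]]
shift mm (tool) [ 353.4  -94.4 -140.9] twist [ 0.    -0.003 -0.21 ]
```

```bash
python3 -m pendant '[{"translation":[0,0,-20],"twist":[0,0,0],"grip":-1},{"translation":[0,0,-35],"twist":[0,0,0],"grip":-1},{"translation":[0,0,-40],"twist":[0,0,0],"grip":-1},{"translation":[0,0,-35],"twist":[0,0,0],"grip":-1},{"translation":[0,0,-20],"twist":[0,0,0],"grip":-1},{"translation":[20,-5,0],"twist":[0,0,0],"grip":-1},{"translation":[40,-11,0],"twist":[0,0,0],"grip":-1},{"translation":[45,-12,0],"twist":[0,0,0],"grip":-1},{"translation":[45,-12,0],"twist":[0,0,0],"grip":-1},{"translation":[45,-12,0],"twist":[0,0,0],"grip":-1}]' 20; python3 -c "
from h import *
go([.548,.16,.2],yaw=0)"
```

```text
t: 7.2
tool_pos: [0.5549, -0.0033, 0.2124]
orientation: [-2.448, -1.962, 0.0]
force: [1.3, 0.0, -1.1]
opening: 0.0479
t 7.2 pos [ 0.5549 -0.0033  0.2124] q [-0.1   0.01  1.62  0.    1.51  0.12] F [ 1.3  0.  -1.1] open 0.0479
axes xyz [[0.218, 0.976, 0.003], [0.976, -0.218, -0.004], [-0.003, 0.003, -1.0]]
shift mm (tool) [157.8 -42.2  12.9] twist [-0.003 -0.003 -0.22 ]
```

```bash
python3 -m pendant '[{"translation":[45,-12,0],"twist":[0,0,0],"grip":-1},{"translation":[45,-12,0],"twist":[0,0,0],"grip":-1},{"translation":[35,-9,20],"twist":[0,0,0],"grip":-1},{"translation":[15,-4,35],"twist":[0,0,0],"grip":-1},{"translation":[0,0,40],"twist":[0,0,0],"grip":-1},{"translation":[0,0,40],"twist":[0,0,0],"grip":-1},{"translation":[0,0,15],"twist":[0,0,0],"grip":-1},{"translation":[0,0,0],"twist":[0,0,0],"grip":-1},{"translation":[0,0,0],"twist":[0,0,0],"grip":-1},{"translation":[0,0,0],"twist":[0,0,0],"grip":-1}]' 20; python3 -c "
from h import *
go([.548,.16,.019],yaw=-.218)"
```

```text
t: 8.2
tool_pos: [0.547, 0.1566, 0.0601]
orientation: [-2.439, -1.974, -0.007]
force: [-0.2, -0.4, -0.2]
opening: 0.0476
t 8.2 pos [0.547  0.1566 0.0601] q [0.18 0.18 1.74 0.01 1.23 0.39] F [-0.2 -0.4 -0.2] open 0.0476
axes xyz [[0.209, 0.978, 0.006], [0.978, -0.209, -0.0], [0.001, 0.006, -1.0]]
shift mm (tool) [ 3.2  0.3 41.2] twist [-0.    -0.006  0.008]
```

```bash
python3 -m pendant '[{"translation":[0,0,12],"twist":[0,-0.005,0],"grip":-1},{"translation":[0,0,12],"twist":[0,0,0],"grip":-1},{"translation":[0,0,8],"twist":[0,0,0],"grip":-1},{"translation":[0,0,5],"twist":[0,0,0],"grip":-1},{"translation":[0,0,2],"twist":[0,0,0],"grip":-1},{"translation":[0,0,2],"twist":[0,0,0],"grip":-1},{"translation":[0,0,1],"twist":[0,0,0],"grip":-1},{"translation":[0,0,0],"twist":[0,0,0],"grip":-1},{"translation":[0,0,0],"twist":[0,0,0],"grip":-1},{"translation":[0,0,0],"twist":[0,0,0],"grip":-1}]' 20; python3 -c "
from h import *
go([.548,.16,.019],yaw=-.218)"
```

```text
t: 9.2
tool_pos: [0.5507, 0.1569, 0.0189]
orientation: [2.441, 1.973, 0.011]
force: [0.7, -1.2, -0.6]
opening: 0.048
t 9.2 pos [0.5507 0.1569 0.0189] q [0.19 0.24 1.75 0.   1.15 0.4 ] F [ 0.7 -1.2 -0.6] open 0.048
axes xyz [[0.209, 0.978, 0.004], [0.978, -0.209, 0.006], [0.007, 0.002, -1.0]]
shift mm (tool) [ 2.5 -3.3 -0.1] twist [ 0.006 -0.004  0.007]
```

```bash
python3 -m pendant '[{"translation":[0,0,1],"twist":[0.005,0,0],"grip":-1},{"translation":[0,0,1],"twist":[0,0,0],"grip":-1},{"translation":[0,0,0],"twist":[0,0,0],"grip":0},{"translation":[0,0,0],"twist":[0,0,0],"grip":1},{"translation":[0,0,0],"twist":[0,0,0],"grip":1},{"translation":[0,0,0],"twist":[0,0,0],"grip":1},{"translation":[0,0,0],"twist":[0,0,0],"grip":1},{"translation":[0,0,-20],"twist":[0,0,0],"grip":1},{"translation":[0,0,-40],"twist":[0,0,0],"grip":1},{"translation":[0,0,-50],"twist":[0,0,0],"grip":1}]' 20; python3 -c "
from h import *
snap('wrist','w2'); snap('side','s2')
go([.548,.16,.16],yaw=-.218)"
```

```text
t: 10.2
tool_pos: [0.5446, 0.1554, 0.1213]
orientation: [-2.436, -1.97, 0.015]
force: [0.3, -0.1, -0.0]
opening: 0.0922
t 10.3 pos [0.5514 0.1567 0.1306] q [0.19 0.11 1.67 0.   1.35 0.4 ] F [ 0.  -0.2  1.4] open 0.0928
axes xyz [[0.209, 0.978, 0.004], [0.978, -0.209, 0.003], [0.004, 0.004, -1.0]]
shift mm (tool) [  2.6  -3.9 -29.4] twist [ 0.003 -0.004  0.007]
```

View pics/w2.png

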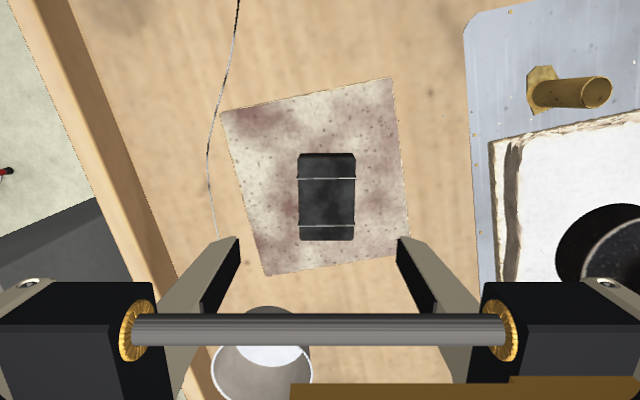

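The block lies flat mid-tile at pixel (326,197), with the tile spanning about (220..410, 78..275). Now to the handle bar.

```bash
python3 -m pendant '[{"translation":[0,0,-30],"twist":[0,0,0],"grip":0.2},{"translation":[0,0,-45],"twist":[0,0,0],"grip":-0.27},{"translation":[-20,0,-15],"twist":[0,0,0],"grip":-0.27},{"translation":[-45,0,0],"twist":[0,0,0],"grip":-0.27},{"translation":[-50,0,0],"twist":[0,0,0],"grip":-0.27},{"translation":[-50,0,0],"twist":[0,0,0],"grip":-0.27},{"translation":[-50,0,0],"twist":[0,0,0],"grip":-0.27},{"translation":[-50,0,0],"twist":[0,0,0],"grip":-0.27},{"translation":[-50,0,0],"twist":[0,0,0],"grip":-0.27},{"translation":[-30,0,0],"twist":[0,0,0],"grip":-0.27}]' 25; python3 -c "
from h import *
go([.474,-.197,.2],yaw=-.031)"
```

```text
t: 11.3
tool_pos: [0.4805, -0.1838, 0.2245]
orientation: [2.428, 1.982, 0.021]
force: [0.2, -0.1, -1.5]
opening: 0.034
t 11.3 pos [ 0.4805 -0.1838  0.2245] q [-0.47 -0.12  1.73  0.01  1.52 -0.27] F [ 0.2 -0.1 -1.5] open 0.034
axes xyz [[0.2, 0.98, 0.006], [0.98, -0.2, 0.013], [0.014, 0.003, -1.0]]
shift mm (tool) [-14.4  -4.   24.4] twist [ 0.014 -0.005 -0.17 ]
```

```bash
python3 -m pendant '[{"translation":[-8,-2,10],"twist":[0.012,-0.003,-0.09],"grip":-0.27},{"translation":[-3,-2,10],"twist":[0,0,-0.08],"grip":-0.27},{"translation":[0,0,5],"twist":[0,0,0],"grip":-0.27},{"translation":[0,0,0],"twist":[0,0,0],"grip":-0.27},{"translation":[0,0,0],"twist":[0,0,0],"grip":-0.27},{"translation":[0,0,0],"twist":[0,0,0],"grip":-0.27},{"translation":[0,0,0],"twist":[0,0,0],"grip":-0.27},{"translation":[0,0,0],"twist":[0,0,0],"grip":-0.27},{"translation":[0,0,0],"twist":[0,0,0],"grip":-0.27},{"translation":[0,0,0],"twist":[0,0,0],"grip":-0.27}]' 25; python3 -c "
from h import *
snap('wrist','w3')
go([.474,-.197,.1],yaw=-.031)"
```

```text
t: 12.3
tool_pos: [0.4747, -0.1983, 0.2001]
orientation: [2.26, 2.176, 0.005]
force: [-0.7, 0.5, 0.1]
opening: 0.0341
t 12.35 pos [ 0.4747 -0.1983  0.2001] q [-0.5  -0.1   1.75  0.    1.48 -0.46] F [ 0.1  0.4 -0.7] open 0.0341
axes xyz [[0.038, 0.999, -0.0], [0.999, -0.038, 0.005], [0.005, -0.001, -1.0]]
shift mm (tool) [  1.3  -1.3 100.1] twist [ 0.005  0.    -0.007]
```

View pics/w3.png

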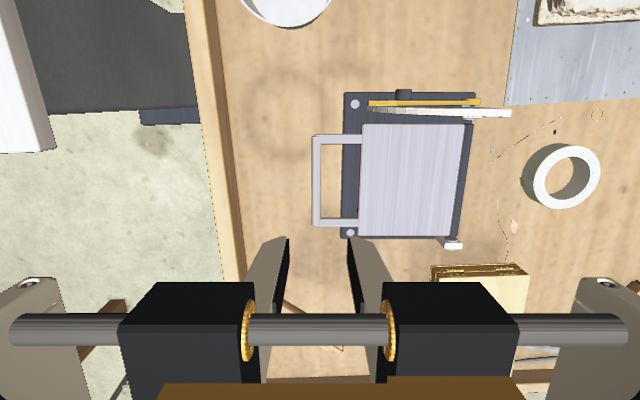

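```bash
python3 -c "
from h import *
for n,c,r in(('bar a',317,142),('bar b',316.5,220)): print(n,ray('w3',c,r,.053).round(4))
P,im,d=cloud('w3'); I=im.astype(int)
for r in (160,180,200):
  q=P[r,310:326]; print(q[(q[:,2]>.03)].mean(0).round(4))
m=(P[...,1]>-.15)&(P[...,1]<-.09)&(P[...,2]>.04)&(P[...,2]<.16)&(I[...,0]-I[...,2]>60)&(P[...,0]>.5)&(P[...,0]<.65)
q=P[m];o=np.argsort(q[:,0]);q=q[o];print(q[::max(1,len(q)//14)].round(3)); print(np.arctan(-np.polyfit(q[:,0],q[:,2],1)[0]), q[:,0].min(),q[:,0].max())
"
```

```text
bar a [ 0.4767 -0.1541  0.053 ]
bar b [ 0.473  -0.2371  0.053 ]
[ 0.4745 -0.1723  0.0518]
[ 0.4737 -0.1931  0.0519]
[ 0.4728 -0.2148  0.0521]
[[ 0.518 -0.118  0.109]
 [ 0.524 -0.119  0.106]
 [ 0.531 -0.119  0.102]
 [ 0.538 -0.12   0.1  ]
 [ 0.545 -0.117  0.093]
 [ 0.551 -0.12   0.095]
 [ 0.558 -0.121  0.092]
 [ 0.566 -0.119  0.085]
 [ 0.577 -0.121  0.081]
 [ 0.588 -0.12   0.074]
 [ 0.599 -0.121  0.069]
 [ 0.611 -0.123  0.061]
 [ 0.62  -0.119  0.054]
 [ 0.626 -0.123  0.057]
 [ 0.633 -0.124  0.055]]
0.4694889742919035 0.5180914492225274 0.6345699404482525
```

```bash
python3 -m pendant '[{"translation":[1,-1,20],"twist":[0.004,0,0],"grip":-0.27},{"translation":[0,0,35],"twist":[0,0,0],"grip":-0.27},{"translation":[0,0,35],"twist":[0,0,0],"grip":-0.27},{"translation":[0,0,20],"twist":[0,0,0],"grip":-0.27},{"translation":[0,0,0],"twist":[0,0,0],"grip":-0.27},{"translation":[0,0,0],"twist":[0,0,0],"grip":-0.27},{"translation":[0,0,0],"twist":[0,0,0],"grip":-0.27},{"translation":[0,0,0],"twist":[0,0,0],"grip":-0.27},{"translation":[0,0,0],"twist":[0,0,0],"grip":-0.27},{"translation":[0,0,0],"twist":[0,0,0],"grip":-0.27}]' 25; python3 -c "
from h import *
go([.4736,-.197,.031],yaw=-.031)"
```

```text
t: 13.35
tool_pos: [0.4786, -0.1998, 0.0944]
orientation: [2.254, 2.17, 0.007]
force: [-0.1, -1.3, -0.6]
opening: 0.034
t 13.35 pos [ 0.4786 -0.1998  0.0944] q [-0.49 -0.01  1.86  0.    1.27 -0.46] F [-0.1 -1.3 -0.6] open 0.034
axes xyz [[0.038, 0.999, -0.006], [0.999, -0.038, 0.012], [0.012, -0.006, -1.0]]
shift mm (tool) [ 3.  -5.8 63.3] twist [ 0.012  0.006 -0.007]
```

```bash
python3 -m pendant '[{"translation":[2,-4,6],"twist":[0.012,0.006,0],"grip":-0.27},{"translation":[0,-1,10],"twist":[0,0,0],"grip":-0.27},{"translation":[0,0,15],"twist":[0,0,0],"grip":-0.27},{"translation":[0,0,15],"twist":[0,0,0],"grip":-0.27},{"translation":[0,0,10],"twist":[0,0,0],"grip":-0.27},{"translation":[0,0,4],"twist":[0,0,0],"grip":-0.27},{"translation":[0,0,0],"twist":[0,0,0],"grip":-0.27},{"translation":[0,0,0],"twist":[0,0,0],"grip":-0.27},{"translation":[0,0,0],"twist":[0,0,0],"grip":-0.27},{"translation":[0,0,0],"twist":[0,0,0],"grip":-0.27}]' 25; python3 -c "
from h import *
go([.4736,-.197,.031],yaw=-.031)"
```

```text
t: 14.35
tool_pos: [0.4727, -0.1971, 0.0287]
orientation: [-2.262, -2.177, 0.001]
force: [-0.4, -1.0, 0.2]
opening: 0.0335
t 14.35 pos [ 0.4727 -0.1971  0.0287] q [-0.5   0.08  1.91  0.    1.16 -0.46] F [-0.4 -1.   0.2] open 0.0335
axes xyz [[0.038, 0.999, 0.001], [0.999, -0.038, -0.002], [-0.002, 0.001, -1.0]]
shift mm (tool) [ 0.2  0.9 -2.3] twist [-0.002 -0.001 -0.007]
```

Close on the bar.

```bash
python3 -m pendant '[{"translation":[0,1,-2],"twist":[0,0,0],"grip":-0.27},{"translation":[0,0,0],"twist":[0,0,0],"grip":-0.5},{"translation":[0,0,0],"twist":[0,0,0],"grip":-0.7},{"translation":[0,0,0],"twist":[0,0,0],"grip":-1},{"translation":[0,0,0],"twist":[0,0,0],"grip":-1},{"translation":[0,0,0],"twist":[0,0,0],"grip":-1},{"translation":[0,0,0],"twist":[0,0,0],"grip":-1},{"translation":[0,0,0],"twist":[0,0,0],"grip":-1},{"translation":[0,0,0],"twist":[0,0,0],"grip":-1},{"translation":[0,0,0],"twist":[0,0,0],"grip":-1}]' 25; python3 -c "
from h import *
go([.4905,-.197,.100],yaw=-.031)"
```

```text
t: 15.35
tool_pos: [0.4736, -0.1978, 0.0325]
orientation: [-2.262, -2.178, 0.002]
force: [0.6, 0.4, 0.9]
opening: 0.0091
t 15.35 pos [ 0.4736 -0.1978  0.0325] q [-0.49  0.08  1.9  -0.    1.16 -0.46] F [0.6 0.4 0.9] open 0.0091
axes xyz [[0.038, 0.999, 0.0], [0.999, -0.038, -0.002], [-0.002, 0.0, -1.0]]
shift mm (tool) [  1.4  16.7 -67.6] twist [-0.002 -0.    -0.007]
```

```bash
python3 -m pendant '[{"translation":[0,0.2,-5],"twist":[0,0,0],"grip":-1},{"translation":[0,0.4,-7],"twist":[0,0,0],"grip":-1},{"translation":[0,0.8,-8],"twist":[0,0,0],"grip":-1},{"translation":[0,1.3,-8],"twist":[0,0,0],"grip":-1},{"translation":[0,1.7,-8],"twist":[0,0,0],"grip":-1},{"translation":[0,2.2,-8],"twist":[0,0,0],"grip":-1},{"translation":[0,2.2,-7],"twist":[0,0,0],"grip":-1},{"translation":[0,1.5,-4],"twist":[0,0,0],"grip":-1},{"translation":[0,0,0],"twist":[0,0,0],"grip":-1},{"translation":[0,0,0],"twist":[0,0,0],"grip":-1}]' 25; python3 -c "
from h import *
go([.4905,-.197,.1018],yaw=-.031)"
```

```text
t: 16.35
tool_pos: [0.4855, -0.1983, 0.0927]
orientation: [-2.263, -2.179, 0.001]
force: [0.9, -1.2, -2.6]
opening: 0.0086
t 16.35 pos [ 0.4855 -0.1983  0.0927] q [-0.48  0.03  1.83 -0.    1.28 -0.45] F [ 0.9 -1.2 -2.6] open 0.0086
axes xyz [[0.038, 0.999, -0.0], [0.999, -0.038, -0.001], [-0.001, -0.0, -1.0]]
shift mm (tool) [ 1.5  5.  -9.1] twist [-0.001  0.    -0.007]
```

```bash
python3 -m pendant '[{"translation":[0,2,-4],"twist":[0,0,0],"grip":-1},{"translation":[0,1.5,-3],"twist":[0,0,0],"grip":-1},{"translation":[0,1,-1],"twist":[0,0,0],"grip":-1},{"translation":[0,0,0],"twist":[0,0,0],"grip":-1},{"translation":[0,0,0],"twist":[0,0,0],"grip":-1},{"translation":[0,0,0],"twist":[0,0,0],"grip":-1},{"translation":[0,0,0],"twist":[0,0,0],"grip":-1},{"translation":[0,0,0],"twist":[0,0,0],"grip":-1},{"translation":[0,0,0],"twist":[0,0,0],"grip":-1},{"translation":[0,0,0],"twist":[0,0,0],"grip":-1}]' 25; python3 -c "
from h import *
snap('wrist','w4'); im=snap('side','s4')[0]; snap('top','t4')
cv2.imwrite('pics/c4.png',cv2.resize(im[140:225,270:370,::-1],None,fx=7,fy=7,interpolation=cv2.INTER_CUBIC))
go([.4905,-.197,.1018],yaw=-.031)"
```

```text
t: 17.35
tool_pos: [0.4885, -0.1984, 0.0997]
orientation: [-2.261, -2.176, 0.005]
force: [-0.9, -1.2, -1.7]
opening: 0.0091
t 17.5 pos [ 0.4885 -0.1983  0.0997] q [-0.48  0.03  1.82 -0.    1.3  -0.44] F [-0.  -1.9 -0.6] open 0.009
axes xyz [[0.038, 0.999, 0.0], [0.999, -0.038, -0.005], [-0.005, 0.0, -1.0]]
shift mm (tool) [ 1.4  1.9 -2.1] twist [-0.005 -0.    -0.007]
```

View pics/c4.png

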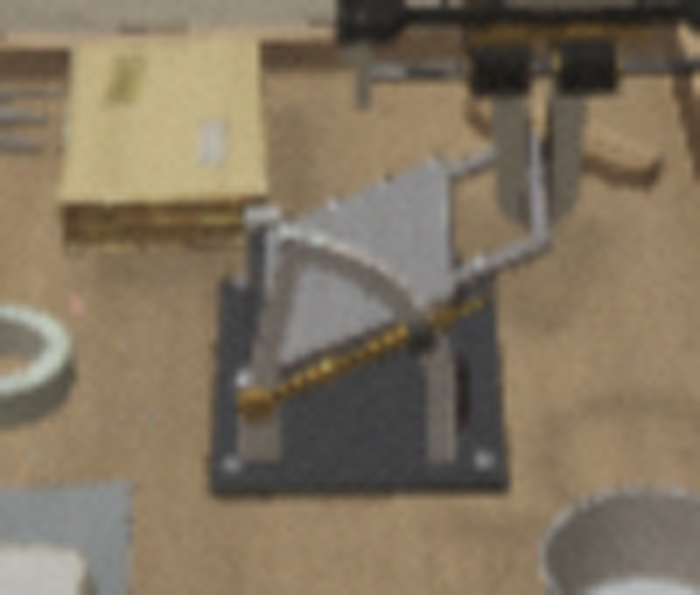

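View pics/w4.png

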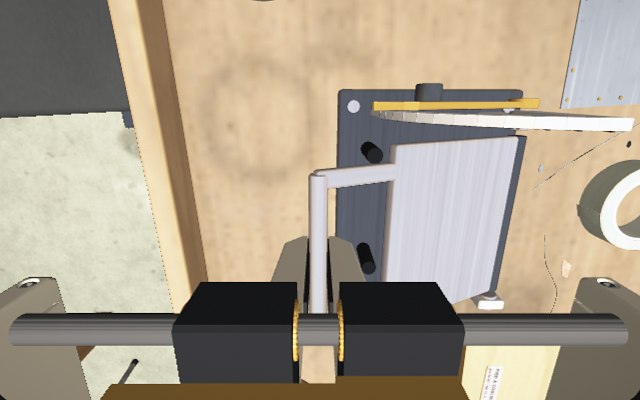

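The side crop shows the flap's near edge, (285,362)–(545,240), almost parallel to the brass arm, (255,402)–(480,300). The wrist view shows the bar held between the fingers. Next I'll put numbers on the angle.

```bash
python3 -c "
from h import *
yaw=-.031; ex=np.array([np.cos(yaw),np.sin(yaw),0]); n=np.array([-np.sin(yaw),np.cos(yaw),0]); H=np.array([.6236,-.2016,.05])
for f in('w4','s4','t4'):
    P,im,d=cloud(f); I=im.astype(int); u=-(P-H)@ex; v=(P-H)@n; z=P[...,2]-.05
    g=(I.max(-1)-I.min(-1)<40)&(I.mean(-1)>90)
    m=(u>.01)&(u<.092)&(abs(v)<.052)&(z>0)&(z<.09)&g&(d>0)
    A=np.polyfit(u[m],z[m],1); r=z[m]-np.polyval(A,u[m]); k=abs(r)<.006; A=np.polyfit(u[m][k],z[m][k],1)
    b=(u>.012)&(u<.115)&(abs(v-.08)<.012)&(z>0)&(z<.09)&(I[...,0]-I[...,2]>60)
    if b.sum()>3:
      B=np.polyfit(u[b],z[b],1); print(f,'index',b.sum(),np.arctan(B[0]),B[1])
    print(f,'flap',m.sum(),k.sum(),np.arctan(A[0]),A[1])
# side-view edges by ray-plane
def e(pts,off):
    L=[]
    for x,y in pts:
        p=rayp('s4',270+x/7-.43,140+y/7-.43,n,H+n*off); L.append((-(p-H)@ex,p[2]))
    L=np.array(L); return np.arctan(np.polyfit(L[:,0],L[:,1],1)[0]),L.round(4).tolist()
print('idx',e([(255,402),(300,382),(350,357),(400,337),(440,317),(480,300)],.08))
print('flap edge',e([(285,362),(330,343),(390,318)],.06))
print('handle',e([(455,278),(500,259),(545,240)],.045))
t=.45
print('from bar', np.arctan2(.0997-.0325,.6236-.4885), np.arcsin((.0997-.0325)/.15))
"
```

```text
w4 index 1069 0.47072872891937345 0.004949830979185141
w4 flap 13432 13432 0.45124468525766726 0.0027891902553904137
s4 index 9 0.49723331207845317 0.005787826995171989
s4 flap 293 293 0.4563079290109627 0.004566446814530245
t4 index 30 0.4551795367414575 0.0084824927902044
t4 flap 78 77 0.46722129415041613 0.004882085222412128
idx (np.float64(0.4922210583625634), [[0.0003, 0.0538], [0.0219, 0.0651], [0.0456, 0.0792], [0.069, 0.0901], [0.0875, 0.1011], [0.1058, 0.1102]])
flap edge (np.float64(0.4548111251835745), [[0.0147, 0.0621], [0.0363, 0.0727], [0.0648, 0.0866]])
handle (np.float64(0.456618821375509), [[0.096, 0.0982], [0.117, 0.1085], [0.1378, 0.1188]])
from bar 0.4615729231808353 0.464527029419169
```

```bash
python3 -m pendant '[{"translation":[0,0.8,-1.5],"twist":[0,0,0],"grip":-1},{"translation":[0,0.7,-1.2],"twist":[0,0,0],"grip":-1},{"translation":[0,0.3,-0.5],"twist":[0,0,0],"grip":-1},{"translation":[0,0,0],"twist":[0,0,0],"grip":-1},{"translation":[0,0,0],"twist":[0,0,0],"grip":-1},{"translation":[0,0,0],"twist":[0,0,0],"grip":-1},{"translation":[0,0,0],"twist":[0,0,0],"grip":-1},{"translation":[0,0,0],"twist":[0,0,0],"grip":-1},{"translation":[0,0,0],"twist":[0,0,0],"grip":-1},{"translation":[0,0,0],"twist":[0,0,0],"grip":-1}]' 25; python3 -c "
from h import *
yaw=-.031; ex=np.array([np.cos(yaw),np.sin(yaw),0]); n=np.array([-np.sin(yaw),np.cos(yaw),0]); H=np.array([.6236,-.2016,.05])
for f in('w5','w6'):
    snap('wrist',f)
    P,im,d=cloud(f); I=im.astype(int); u=-(P-H)@ex; v=(P-H)@n; z=P[...,2]-.05
    m=(u>.01)&(u<.092)&(abs(v)<.052)&(z>0)&(z<.09)&(I.max(-1)-I.min(-1)<40)&(I.mean(-1)>90)&(d>0)
    b=(u>.012)&(u<.115)&(abs(v-.08)<.012)&(z>0)&(z<.09)&(I[...,0]-I[...,2]>60)
    print('flap',np.arctan(np.polyfit(u[m],z[m],1)[0]),'index',np.arctan(np.polyfit(u[b],z[b],1)[0]))
snap('top','t6'); P,im,d=cloud('t6')
m=(abs(P[...,0]-.55)<.06)&(abs(P[...,1]-.16)<.06)&(im.sum(-1)<150)
print('block',m.sum(),P[m].mean(0).round(3))
go([.4905,-.197,.1018],yaw=-.031); print(np.abs(robot.read_state()['dq']).max())"
```

```text
t: 18.5
tool_pos: [0.4901, -0.1984, 0.103]
orientation: [-2.26, -2.175, 0.006]
force: [-0.4, -0.6, -1.7]
opening: 0.009
flap 0.47425217216627374 index 0.47163648144683823
flap 0.47397408724364165 index 0.4706805979248409
block 1037 [0.584 0.157 0.486]
t 18.65 pos [ 0.4901 -0.1984  0.1031] q [-0.48  0.03  1.81 -0.    1.31 -0.44] F [-1.  -0.2 -1.1] open 0.0093
axes xyz [[0.038, 0.999, 0.0], [0.999, -0.038, -0.006], [-0.006, 0.0, -1.0]]
shift mm (tool) [1.4 0.3 1.3] twist [-0.006 -0.    -0.007]
0.002044366179144182
```

```bash
python3 -c "
from h import *
P,im,d=cloud('t6')
m=(abs(P[...,0]-.55)<.06)&(abs(P[...,1]-.16)<.06)&(im.sum(-1)<150)&(P[...,2]<.1)
print('block',m.sum(),P[m].mean(0).round(3))
print(robot.close_job())"
```

```text
block 337 [0.55  0.154 0.037]
the job is handed in; nothing more can be done
None
```

I moved the charcoal block onto the scorched tile, swung the flap up to the index arm, and handed the job in while still gripping the handle bar at 25 N. The simulated clock read 18.65 s at my last check.

- **Block:** it lies on the tile at (0.550, 0.154) m, about 6 mm from the tile centre. Its top reads about 37 mm above the bench, which fits a 25 mm block on a 13 mm tile. The wrist picture taken after release showed it flat.
- **Flap angle:** the wrist camera put the flap at 0.474 rad and the index at 0.471 rad. Just before the last small raise, the side view put the index a little higher, at 0.49–0.50 rad, and the top view put it at 0.455 rad. Even the largest of these disagreements is within the 0.06 rad allowed.
- **Holding still:** the arm was still, with joint speeds of about 0.002 rad/s or less. The gripper opening was about 9 mm, on the bar. The measured net tool force was only 1–2 N, so the fingers' actual contact force was not read directly.
- **Index arm and other objects:** I planned the path to stay clear of all of them and saw no contact. The index angle read about the same before and after (0.469 and 0.471 rad). I did not re-measure the dish, tape or clamp positions at the end.
- **Failed check:** my first block position check at the end was wrong because it also picked up the dark arm above the block. I repeated it with a height filter, and the position above is from that repeat.

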